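Find the hidden catch in the tea chest's lid and press it

TASK

The tea chest on the oak shelf has a concealed catch: one tile of the pale inlay strip along its top is a push button, sunk just below the strip and of the same wood. Find it, feeling gently along the strip with your fingertips where the eye cannot tell, and press it down until the drawer in the chest's far side springs open by itself, then take your hand away. Nothing is to be picked up: leave the cup on the chest and the other things on the shelf where they stand.

Things in the scene. Friction and masses are not known exactly. Their poses are not given: they have to be found in the camera images.
- chest: fixed walnut tea chest, 220 (x) by 310 (y) by 110 mm high; origin at the centre of its underside, own z up, own y along its length. Flat rigid top at z = 110 mm, with a pale oak inlay strip along its middle (see panel). The drawer comes out of its +x face. Free room above for a hand
- panel (a point): middle of the inlay strip, on its face (chest x = 0, y = 0, z = 109 mm); axes as the chest's. The strip runs along y, seen from y = -72 to +72 mm, is 54 mm wide (x -27 to +27), rigid but for the catch tile, and lies 1 mm below the chest's top
- catch (a joint): press of the catch tile, m: 0 at rest, 0.006 at its stop. 50 mm long (y), as wide as the strip, face 2.5 mm below the strip's at rest, 1.5 mm seams. Its centre is on the strip's middle line, at a y from -40 to +40 mm of panel that is not given: feel for it. Sprung: 1.5 N to start, 6 N at the stop; frees the drawer at about 0.0045; comes up when let go
- drawer (a joint): how far the drawer has come out of the chest's +x face, m: 0 shut and latched, 0.045 fully out; a spring drives it out within about a second once the catch lets go
- cup: loose white tea cup, 54 mm across, 40 mm high, standing on the chest's top beside the strip on the far (+x) side, its axis 75 mm from the strip's middle line; origin under its centre; leave it alone
- kettle: loose copper-toned steel kettle, 160 mm across, 211 mm high with its black bow handle, spout to its own +x (reaching 133 mm); origin under its centre; leave it alone
- teapot: loose round blue teapot, 128 mm across, 119 mm high, spout to its own +x (reaching 109 mm), handle to -x (98 mm); origin under its centre; leave it alone
- caddy: loose clear acrylic caddy with a steel latch, 104 mm square, 121 mm high; origin under its centre; leave it alone
- honey: loose white honey pot, 86 mm across, 85 mm high, with a wooden dipper fixed across its top (own x, -79 to +60 mm, up to 108 mm high); origin under its centre; leave it alone
- coasters: loose stack of bamboo coasters, 100 mm across, 44 mm high; origin under its centre; leave it alone

How it is judged:
On the way, in this order (a step that is already met when the one before it is completed fails the run):
1. the fingertips press the hidden catch down (value of joint catch above 0.003 m and contact force between the fingers and anything else above 1 N), for 0.02 s.
2. the drawer springs open (value of joint drawer above 0.035 m), for 0.1 s.
At the end, for the whole second after the job is handed in: the drawer stands at least 35 mm out and still, the catch has come back up (within 2 mm of rest), and the cup, kettle, teapot, caddy, honey pot and coasters stand upright within 15 mm of where they were (value of joint drawer above 0.035 m and velocity of joint drawer below 0.01 m/s and value of joint catch below 0.002 m and distance of each of kettle, teapot, caddy, honey, coasters, cup from where it was at the start of the episode below 0.015 m and angle between each of kettle, teapot, caddy, honey, coasters, cup's own z axis and vertical below 0.15 rad); the robot touches nothing.
It fails at once if the fingers lean on something with more than 45 N (contact force between the fingers and anything else above 45 N).
It fails at once if a loose thing is lifted, carried, shoved (over 15 mm) or tipped (distance of any of kettle, teapot, caddy, honey, coasters, cup from where it was at the start of the episode above 0.015 m or angle between any of kettle, teapot, caddy, honey, coasters, cup's own z axis and vertical above 0.15 rad).
It also fails if it takes over 48 s, if anything falls off the work surface, if the arm or the gripper's body presses on something with over 40 N, if the wrist force passes 120 N, or if a joint passes its speed limit or range.

ROBOT

A 7-joint arm with a two-finger parallel gripper is mounted at the origin on the work surface. World frame = base frame: x ahead of the robot, y to its left, z up, the work surface at z = 0. Lengths are in m, angles in rad, forces in N, time in s.
With the tool pointing down it reaches from about 0.4 to 0.85 m from the base axis. Payload 4.5 kg.
Tool frame: the origin (TCP) lies at the very end of the fingers, on their centre line; the grasp point (between the pads) lies 19 mm behind it (r.grip_point_offset is the distance from the TCP to the grasp point, in m); z points along the fingers, y is the line along which they close (so a half turn about z gives the same grasp; the last joint's range is limited). The gripper opens to 88 mm and grips with 3 to 60 N. Pads are 18 mm wide; open, the fingers measure 123 mm over their backs; the gripper's body (75 mm by 187 mm) begins 45 mm behind the grasp point.
Start: joints at [1.136, 0.689, -0.195, 1.565, 0.157, 0.902, -0.215], TCP at [0.282, -0.558, 0.239] pointing down, gripper open.
Joint ranges: [-3.01, 3.01], [-0.46, 2.08], [-1.47, 1.51], [0.13, 2.56], [-1, 4.14], [0.04, 2.09], [-2.66, 2.66]. Speed limits (rad/s): [2.57, 2.57, 3.14, 3.14, 3.14, 3.14, 3.14].

INTERFACE

Orientations are given as a unit quaternion [x, y, z, w].
In Python, from plant import r gives the robot as it stands.
- The arm moves only by the tool carry_out, never from a script. Its argument "rows" is a list of rows, each a list of 3 entries, a list of its own where there are three numbers: the shift along the tool's x, y, z in cm, then the turn, a rotation vector about the tool's x, y, z in degrees, then the closure, from 0 (fully open) to 1 (shut). A call has 1 to 12 rows; each row is the pose to reach, as a shift and turn from the pose commanded when the call began, along the tool's axes at that moment; what a row does not reach only later rows make up. A row lasts 1/10 s, in which the tool goes at most 50 mm and 8.59 degrees, less where a joint would pass 70% of its speed; a pose out of reach is approached as far as the arm can. A call with a gripper value outside its range is refused whole. The fingers move at their own pace and stop on an object; "newtons" is the grip in N (left out, the last holds). Time passes only in rows, so rows that repeat a pose let the fingers close. It gives the time, the measured TCP pose, the force, the opening and the grip force at its end, in the units of the state.
- r.get_state(): the state, without advancing time (a new reading comes with each control period).
- r.snapshot(name): name is "side" or "top"; returns a dict with "image" (384x512x3 uint8, red, green, blue), "fx", "fy", "cx", "cy" (pixels), "pose" (4x4, takes a point from camera to world coordinates). Camera axes: x right, y up, looking along -z (the intrinsics and any distortion apply to the point x, -y, -z); pixel columns grow to the right and rows downward; lengths in m; the calibration is good to about 2 mm. A picture is of the moment at which its call begins. There is no depth.
- r.finish_job(): hands the job in; it is judged then, once.
The state is a dict: "clock": time; "q": joint angles; "qd": joint speeds; "joint_torque": joint torques, N m; "tool_pos": TCP position; "eef_rot": TCP orientation; "contact_force": force on the tool from outside, world axes, zero at the start; "moment": the same for the moment, N m; "opening": opening from 0.0 (shut) to 1.0 (fully open); "finger_force": force on a finger pad.
Only numpy, scipy, OpenCV 4.12 (cv2) and the standard library are available. Lean on these libraries where they do the work, as an engineer would, in place of code of your own. Each camera call takes 0.05 s, during which the arm holds its last target. There are 200 camera calls.

## Working session

There is one attempt and no reset: what is moved stays moved. The work goes in short steps, Python scripts to look and compute and a tool call to move; the robot and the scene stay as the last step left them, time stands still between calls to the robot, and variables do not carry over. Pictures are saved under pics/ and viewed, at most 10 in all, crops included, and the job is handed in when it is done.

Besides the shell and the picture viewer there is one more tool, called after "Emit:" as name([rows], argument=value, ...), one row to a line, values as JSON. carry_out: Moves the arm, as the interface text tells. Its arguments: {"type":"object","properties":{"rows":{"type":"array"},"newtons":{"type":"number"}},"required":["rows"]}

```bash
mkdir -p pics
python3 - <<'E'
from plant import r
import cv2,numpy as np
np.set_printoptions(precision=4,suppress=True)
for n in("top","side"):
    s=r.snapshot(n); cv2.imwrite(f"pics/{n}0.png",cv2.cvtColor(s["image"],cv2.COLOR_RGB2BGR))
    print(n,{k:v for k,v in s.items() if k!="image"})
print(r.get_state())
E
```

```text
top {'fx': 419.9703738925993, 'fy': 419.9703738925993, 'cx': 248.070386318549, 'cy': 196.35371597332565, 'pose': array([[ 0.0464,  0.9786, -0.2003,  0.3294],
       [-0.9989,  0.0456, -0.0082,  0.0022],
       [ 0.0011,  0.2005,  0.9797,  1.4699],
       [ 0.    ,  0.    ,  0.    ,  1.    ]])}
side {'fx': 434.5338821304956, 'fy': 434.5338821304956, 'cx': 267.8062257404029, 'cy': 186.6716389028453, 'pose': array([[-0.9732,  0.1168, -0.1979,  0.3662],
       [-0.2296, -0.5285,  0.8173,  1.053 ],
       [-0.0092,  0.8409,  0.5412,  0.7656],
       [ 0.    ,  0.    ,  0.    ,  1.    ]])}
{'clock': 0.1, 'q': array([ 1.1358,  0.6899, -0.1945,  1.5662,  0.1573,  0.9025, -0.2151]), 'qd': array([ 0.0004, -0.0034,  0.0006, -0.002 , -0.0003,  0.0012,  0.    ]), 'joint_torque': array([ -0.0025, -52.8502,  -1.2712, -15.3838,  -0.0526,   0.002 ,
         0.0001]), 'tool_pos': array([ 0.2821, -0.5571,  0.238 ]), 'eef_rot': array([ 0.9726,  0.2323, -0.0003, -0.0008]), 'contact_force': array([-0.5691, -0.2865,  0.1802]), 'moment': array([-0.0114,  0.0102, -0.0179]), 'finger_force': 0.0, 'opening': 0.998310114592615}
```

View pics/top0.png

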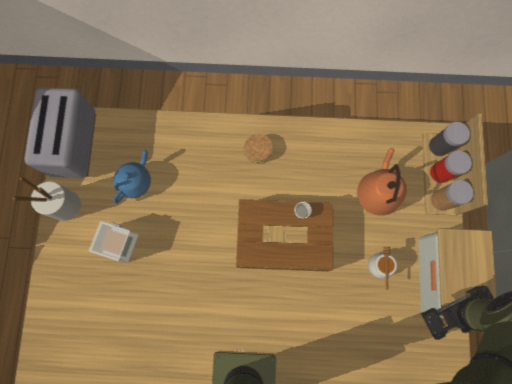

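View pics/side0.png

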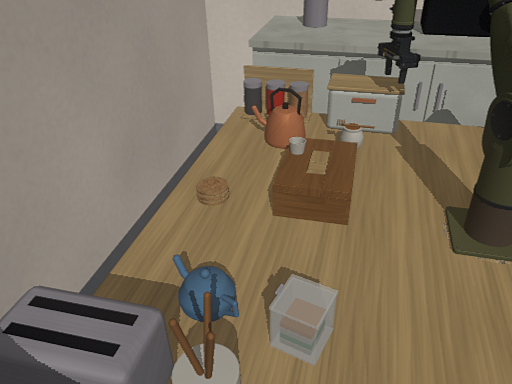

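```bash
cat > h.py <<'E'
import numpy as np, cv2
def pix2w(s,u,v,z):
    P=s["pose"]; d=P[:3,:3]@np.array([(u-s["cx"])/s["fx"],-(v-s["cy"])/s["fy"],-1.])
    return P[:3,3]+d*(z-P[2,3])/d[2]
E
python3 - <<'E'
from plant import r
from h import *
np.set_printoptions(precision=4,suppress=True)
s=r.snapshot("top"); im=cv2.cvtColor(s["image"],cv2.COLOR_RGB2BGR)
a=cv2.resize(im[190:285,225:345],None,fx=6.5,fy=6.2,interpolation=cv2.INTER_CUBIC)
cv2.imwrite("pics/c1.png",a)
for p in[(238,200),(333,201),(333,270),(237,269),(263,234),(307,235),(303,210)]:print(p,pix2w(s,*p,.11))
# strip segmentation
hsv=cv2.cvtColor(im,cv2.COLOR_BGR2HSV);roi=hsv[215:255,250:322]
m=(roi[...,2]>130).astype(np.uint8)
pts=np.argwhere(m)[:,::-1].astype(np.float32)
R=cv2.minAreaRect(pts);c=np.array(R[0])+[250,215];print(R,c,pix2w(s,*c,.109))
s2=r.snapshot("side");im2=cv2.cvtColor(s2["image"],cv2.COLOR_RGB2BGR)
b=cv2.resize(im2[130:230,260:370],None,fx=6,fy=6,interpolation=cv2.INTER_CUBIC);cv2.imwrite("pics/c2.png",b)
E
```

```text
(238, 200) [0.5936 0.0462 0.11  ]
(333, 201) [ 0.6049 -0.2669  0.11  ]
(333, 270) [ 0.3804 -0.2683  0.11  ]
(237, 269) [0.3694 0.0379 0.11  ]
(263, 234) [ 0.4851 -0.0406  0.11  ]
(307, 235) [ 0.4885 -0.1833  0.11  ]
(303, 210) [ 0.5702 -0.1687  0.11  ]
((35.49999237060547, 19.499996185302734), (70.99998474121094, 38.99999237060547), -0.0) [285.5 234.5] [ 0.487  -0.1137  0.109 ]
```

View pics/c1.png

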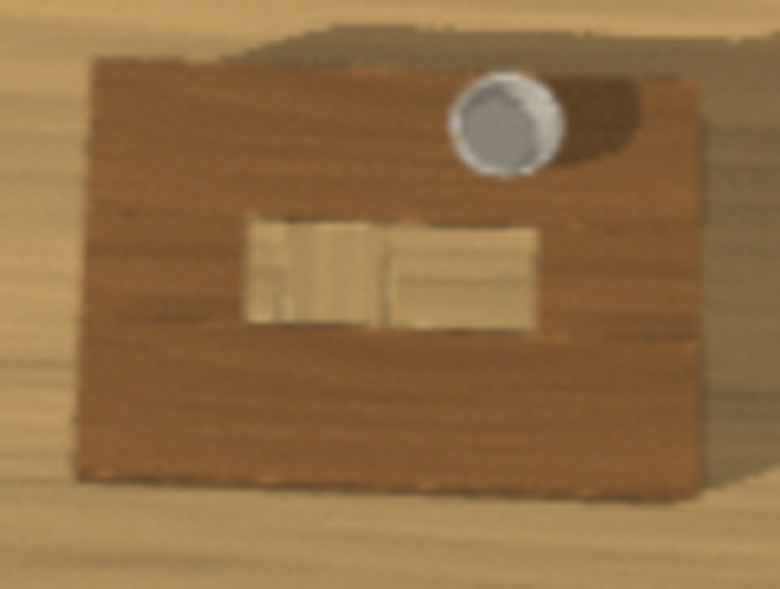

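View pics/c2.png

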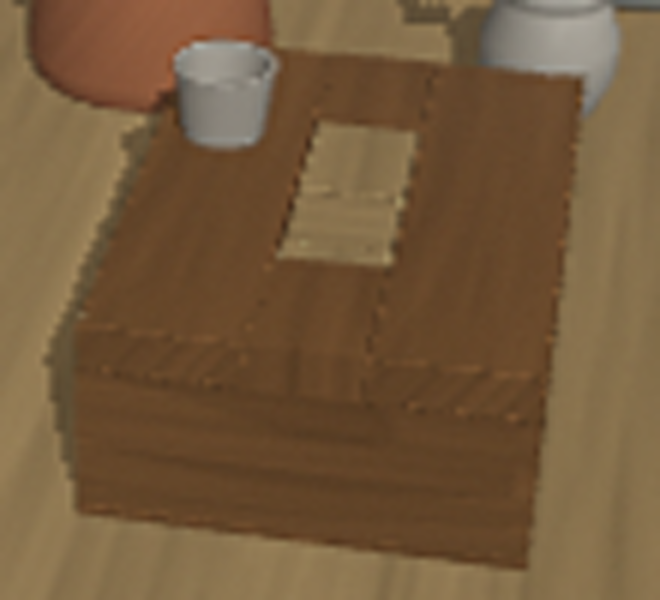

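Top view: the strip spans crop columns 247–539. A cross-grained tile lies between seams at columns 288 and 383, so its centre is near panel y = +28 mm, or world (0.486, -0.085). The cup is well clear at (0.56, -0.17). In the side view one seam shows near the strip's middle, which agrees. I'll go above the tile, close the fingers and feel for it.

Emit:
carry_out([
  [[39.5,-32.9,4],[0,0,-65],1],
  [[39.5,-32.9,4],[0,0,-65],1],
  [[39.5,-32.9,4],[0,0,-65],1],
  [[39.5,-32.9,4],[0,0,-65],1],
  [[39.5,-32.9,4],[0,0,-65],1],
  [[39.5,-32.9,4],[0,0,-65],1],
  [[39.5,-32.9,4],[0,0,-65],1],
  [[39.5,-32.9,4],[0,0,-65],1],
  [[39.5,-32.9,4],[0,0,-65],1],
  [[39.5,-32.9,4],[0,0,-65],1],
  [[39.5,-32.9,4],[0,0,-65],1],
  [[39.5,-32.9,4],[0,0,-65],1],
], newtons=10)

```text
clock: 1.4
tool_pos: [0.4873, -0.0821, 0.1987]
eef_rot: [0.693, 0.721, 0.001, -0.0]
contact_force: [-0.3, -0.4, 0.5]
opening: 0.009
finger_force: 0.0
```

Emit:
carry_out([
  [[-0.2,0,4],[0,0,0],1],
  [[-0.2,0,7],[0,0,0],1],
  [[-0.2,0,8],[0,0,0],1],
  [[-0.2,0,8.4],[0,0,0],1],
  [[-0.2,0,8.4],[0,0,0],1],
  [[-0.2,0,8.4],[0,0,0],1],
  [[-0.2,0,8.4],[0,0,0],1],
])

```text
clock: 2.1
tool_pos: [0.4869, -0.0879, 0.1158]
eef_rot: [0.696, 0.718, 0.001, 0.001]
contact_force: [-0.3, 0.2, -0.3]
opening: 0.005
finger_force: 0.0
```

Run:
```python
from plant import r
import cv2
s=r.get_state(); print(s["tool_pos"],s["contact_force"])
im=cv2.cvtColor(r.snapshot("side")["image"],cv2.COLOR_RGB2BGR)
cv2.imwrite("pics/s1.png",cv2.resize(im[90:230,230:400],None,fx=4,fy=4,interpolation=cv2.INTER_CUBIC))
```

```text
[ 0.48694046 -0.08788883  0.11579172] [-0.30593341  0.1905171  -0.29284215]
```

View pics/s1.png

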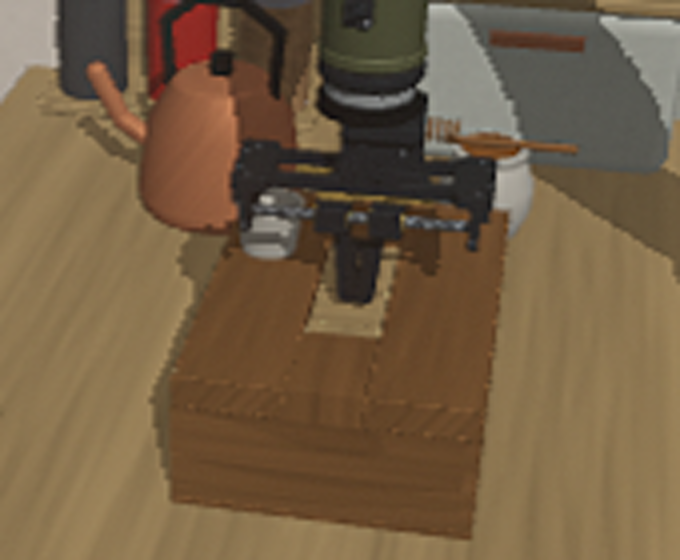

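The closed fingertips hover over the strip at about (355, 295), centred across it, with the gripper body above the cup. Next I'll feel downward gently.

Emit:
carry_out([
  [[0.3,0,0.2],[0,0,0],1],
  [[0.3,0,0.4],[0,0,0],1],
  [[0.3,0,0.5],[0,0,0],1],
  [[0.3,0,0.6],[0,0,0],1],
  [[0.3,0,0.7],[0,0,0],1],
  [[0.3,0,0.8],[0,0,0],1],
  [[0.3,0,0.8],[0,0,0],1],
  [[0.3,0,0.8],[0,0,0],1],
])

```text
clock: 2.95
tool_pos: [0.4861, -0.0846, 0.1067]
eef_rot: [0.696, 0.718, -0.0, 0.0]
contact_force: [-0.2, -0.5, 0.0]
opening: 0.005
finger_force: 0.0
```

At z = 0.1067 there is no contact, and that is below the strip's face at 0.109. So this is the sunken tile. I'll press it slowly.

Emit:
carry_out([
  [[0,0,0.1],[0,0,0],1],
  [[0,0,0.2],[0,0,0],1],
  [[0,0,0.3],[0,0,0],1],
  [[0,0,0.4],[0,0,0],1],
  [[0,0,0.4],[0,0,0],1],
  [[0,0,0.4],[0,0,0],1],
])

```text
clock: 3.55
tool_pos: [0.4861, -0.0846, 0.1027]
eef_rot: [0.696, 0.718, -0.0, 0.0]
contact_force: [-0.4, -0.4, 4.1]
opening: 0.006
finger_force: 2.1
```

Emit:
carry_out([
  [[0,0,0.1],[0,0,0],1],
  [[0,0,0.15],[0,0,0],1],
  [[0,0,0.2],[0,0,0],1],
  [[0,0,0.2],[0,0,0],1],
  [[0,0,0.2],[0,0,0],1],
])

```text
clock: 4.05
tool_pos: [0.4861, -0.0846, 0.1009]
eef_rot: [0.696, 0.719, -0.0, 0.0]
contact_force: [-2.2, 0.5, 7.3]
opening: 0.004
finger_force: 3.7
```

Run:
```python
from plant import r
import cv2
im=cv2.cvtColor(r.snapshot("top")["image"],cv2.COLOR_RGB2BGR)
cv2.imwrite("pics/t2.png",cv2.resize(im[170:285,210:370],None,fx=4,fy=4,interpolation=cv2.INTER_CUBIC))
```

```text
(no output)
```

View pics/t2.png

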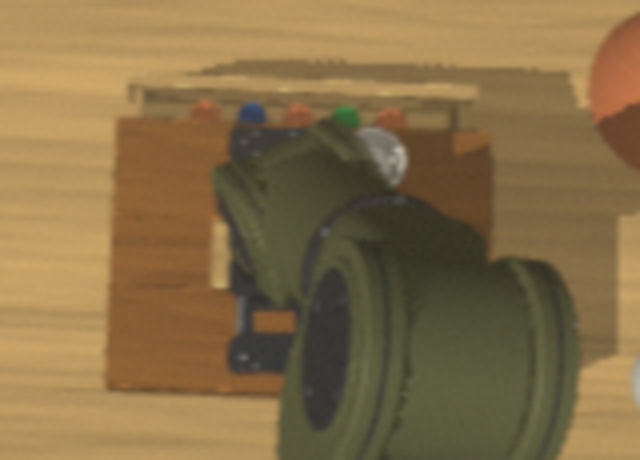

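The drawer is springing out: its front edge shows at row 90 with coloured items inside, beyond the chest edge at row 120. I'll hold briefly while it finishes, then lift straight off.

Emit:
carry_out([
  [[0,0,0],[0,0,0],1],
  [[0,0,0],[0,0,0],1],
  [[0,0,0],[0,0,0],1],
  [[0,0,0],[0,0,0],1],
  [[0,0,0],[0,0,0],1],
  [[0,0,-0.5],[0,0,0],1],
  [[0,0,-1.5],[0,0,0],1],
  [[0,0,-4],[0,0,0],1],
  [[0,0,-8],[0,0,0],1],
  [[0,0,-12],[0,0,0],1],
  [[0,0,-12],[0,0,0],1],
  [[0,0,-12],[0,0,0],1],
])

```text
clock: 5.3
tool_pos: [0.4864, -0.0848, 0.2216]
eef_rot: [0.696, 0.718, 0.001, 0.001]
contact_force: [0.1, 0.6, -0.5]
opening: 0.007
finger_force: 0.0
```

Emit:
carry_out([
  [[0,0,0],[0,0,0],1],
  [[0,0,0],[0,0,0],1],
  [[0,0,0],[0,0,0],1],
  [[0,0,0],[0,0,0],1],
  [[0,0,0],[0,0,0],1],
  [[0,0,0],[0,0,0],1],
])

```text
clock: 5.9
tool_pos: [0.486, -0.0845, 0.2205]
eef_rot: [0.695, 0.719, -0.0, -0.0]
contact_force: [-0.3, -0.1, -0.4]
opening: 0.006
finger_force: 0.0
```

Run:
```python
from plant import r
import cv2
print(r.get_state()["contact_force"])
for n in("top","side"):
    im=cv2.cvtColor(r.snapshot(n)["image"],cv2.COLOR_RGB2BGR)
    cv2.imwrite(f"pics/{n}3.png",im)
```

```text
[-0.34057773 -0.14203216 -0.41708463]
```

View pics/top3.png

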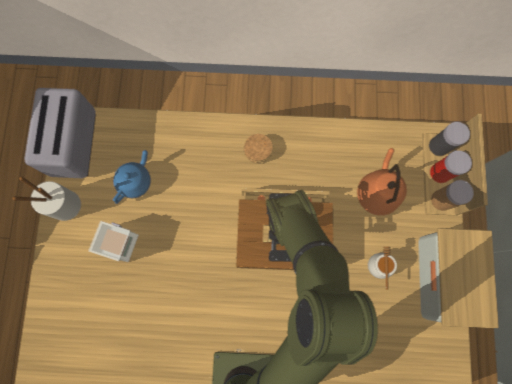

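View pics/side3.png

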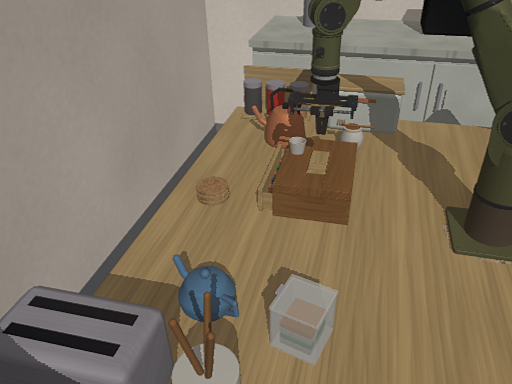

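The drawer stands out on the far side (side view, columns 258–280; top view, row 192). The cup and the other things haven't moved, and the hand is clear above the chest.

```bash
python3 -c "
from plant import r
print(r.finish_job())"
```

```text
the job is handed in; nothing more can be done
None
```

I found the hidden catch at about y = +28 mm on the strip and pressed it; the drawer sprang open, the hand is clear, nothing else looks moved in the last pictures, and the job is handed in (no verdict was returned).

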